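Screw the oil filler cap back into a rocker cover

ROBOT

A 6-joint arm with a two-finger parallel gripper is mounted at the origin on the work surface. World frame = base frame: x ahead of the robot, y to its left, z up, the work surface at z = 0. Lengths are in m, angles in rad, forces in N, time in s.
With the tool pointing down it reaches from about 0.35 to 0.975 m from the base axis. Payload 4.9 kg.
Tool frame: the origin (TCP) lies at the very end of the fingers, on their centre line; the grasp point (between the pads) lies behind it (manip.pinch_z is the y of the grasp point in the tool frame, in m); y points along the fingers, x is the direction in which the jaws open and shut, and the axes are right-handed (so a half turn about y gives the same grasp; the last joint's range is limited). The gripper opens to 85 mm and grips with 20 to 120 N. Pads are 22 mm wide; open, the fingers measure 114 mm over their backs; the gripper's body (76 mm by 85 mm) begins 54 mm behind the grasp point. The pads swing forward as they close: fully open they stand 13 mm farther back than shut.
Start: joints at [1.038, 0.053, 1.613, -0, 1.476, -0.119], TCP at [0.251, 0.572, 0.207] pointing down, gripper open.
Joint ranges: [-3.01, 3.01], [-1.01, 2.22], [0.06, 2.58], [-1.02, 4.17], [0.09, 2.62], [-3.14, 3.14]. Speed limits (rad/s): [2.57, 2.57, 3.14, 3.14, 3.14, 3.14].

INTERFACE

Orientations are given as a unit quaternion [w, x, y, z].
In Python, from plant import manip gives the robot as it stands.
- The arm moves only by the tool drive_tool, never from a script. Its argument "motion" is a list of rows, each a list of 3 entries, a list of its own where there are three numbers: the shift along the tool's x, y, z in units of 25 mm (1.0 is 25 mm), then the turn, a rotation vector about the tool's x, y, z in units of 5 degrees (1.0 is 5 degrees), then the closure, from -1 (fully open) to 1 (shut). A call has 1 to 12 rows; each row shifts and turns the commanded pose from where the row before left it, along the tool's axes as they then stand; what a row does not reach is not made up. A row lasts 1/10 s, in which the tool goes at most 50 mm and 8.59 degrees, less where a joint would pass 70% of its speed; a pose out of reach is approached as far as the arm can. A call is refused whole if a number of a shift passes 1 or a number of a turn 1, either way. A call with a gripper value outside its range is refused whole. The fingers move at their own pace and stop on an object; the grip force is fixed at half the most. Time passes only in rows, so rows that do not move let the fingers close. It gives the time, the measured TCP pose, the force and the opening at its end, in the units of the state.
- manip.state(): the state, without advancing time (a new reading comes with each control period).
- manip.grab_frame(name): name is "scene" or "top" or "wrist"; returns a dict with "img" (420x560x3 uint8, blue, green, red), "range_z" (420x560 float32, m along the optical axis (not along the pixel's ray), 0 where there is no reading), "camera_matrix" (3x3 intrinsics, pixels), "k1" (the pictures are not rectified: a ray, as slopes to the right and down, at radius r is drawn at 1 + k1 r^2 times it, then the intrinsics apply), "world_from_camera" (4x4, takes a point from camera to world coordinates); the wrist camera has in their place "T_tool_cam" (4x4, takes a point from camera to tool coordinates, whose origin is the TCP and whose axes are the tool frame's). Camera axes: x right, y down, z forward; pixel columns grow to the right and rows downward; lengths in m; the calibration is good to about 2 mm. A picture is of the moment at which its call begins: read the wrist's pose just before it.
- manip.job_done(): hands the job in, once; it reports no verdict.
The state is a dict: "time": time; "joint_pos": joint angles; "joint_vel": joint speeds; "joint_efforts": joint torques, N m; "tool_pos": TCP position; "tool_rot": TCP orientation; "contact_force": force on the tool from outside, world axes, zero at the start; "ft_torque": the same for the moment, N m; "gripper_width": opening from 0.0 (shut) to 1.0 (fully open).
Only numpy, scipy, OpenCV 4.12 (cv2) and the standard library are available. Lean on these libraries where they do the work, as an engineer would, in place of code of your own. Each camera call takes 0.05 s, during which the arm holds its last target. There are 200 camera calls.

TASK

Screw the yellow oil filler cap back into the neck of the blue rocker cover so no grit gets in: stand it squarely in the mouth, turn it backward (anticlockwise from above) under light pressure until it rides up and you feel the thread drop in, then turn it clockwise until it is fully home and snug, and let go. Never force it: it must not be jammed or pressed hard on the way in, nor overtightened at the end. Leave the jar, the tin cup, the hinge and the chuck key where they are.

Things in the scene. Friction and masses are not known exactly. Their poses are not given: they have to be found in the camera images.
- cap: Oil filler cap, 70 g, upright on the bench on its plug. Origin: centre of the plug's underside; z up its axis, x along the wing. From below: black plug 33 mm diameter (lowest 5 mm tapered from 25), 22 mm long; yellow flange 58 mm diameter, 22 to 30 mm up; yellow wing, 46 mm long (x), 12 mm thick (y), 30 to 56 mm up. Half a turn looks the same.
- cap_seat (a point): Centre of the flange's underside, 22 mm above the cap's origin; when the cap is home it lies on neck_mouth. Tightening: the cap turns easily (below 0.05 N m) until the flange pulls down on the rim; 0.1 to 0.15 N m is snug, and the cap stays as tight as it is left. Overtight: a clamping force of some 45 N, about 0.25 N m.
- cap_wing (a point): Middle of the wing, on the cap's axis, 43 mm above the cap's origin (13 mm above the flange's top).
- cap_lugs (a point): On the cap's axis, 11 mm above its origin, amid the three short black thread lugs round the plug: 2.5 mm thick, out to 41 mm diameter, a third of a turn apart. A drop of clearly less than 6 mm, or a cap left askew after it, means that not every lug is in: a little further back brings them in. Driven on like that, the cap cross-threads and jams crooked.
- head: Cylinder head of a small tractor engine, too heavy to move, on two wooden battens: 160 mm (x) by 340 mm (y), blue rocker cover on top. Origin: centre of its underside on the bench, z up. The cover's deck is 155 mm above the bench; nothing on it is higher than 181 mm.
- neck_mouth (a point): Centre of the filler neck's rim, 181 mm above the bench, 85 mm from the head's middle towards its -y end. The neck is upright and round, 52 mm outside, 43 mm bore, 26 mm tall. On the way in, cap and neck must not be forced or jammed: their contact forces may not add up to over 45 N, and a plug pushed askew wedges, so keep pushes under 10 N.
- neck_thread (a point): On the neck's axis at the level of the thread starts, 3 mm below the rim. Oily right-hand thread with three starts: 6 mm down per third of a turn, 35 mm clear inside the ridges, so the plug has 1 mm of play all round. The angle of the starts is not marked and differs from engine to engine; this point's axes do not show it.
- neck_axis (a point): On the neck's axis, 10 mm above the rim. A plug set down rests with its lugs on the ridges, flange 3.5 to 9.5 mm over the rim. Turned anticlockwise it rises 0.05 mm a degree to 9.5 mm, then drops 6 mm, always within 130 degrees of turning. From there about 90 degrees clockwise brings the flange onto the rim and tight.
- jar: Red plastic screw jar, 61 mm diameter, 80 mm tall, on the bench; origin: centre of its underside.
- cup: Tin cup of roofing bolts, 71 mm diameter, 75 mm tall, bolts standing out to about 85 mm; origin: centre of its underside.
- hinge: Open brass door hinge lying flat, 67 by 75 mm, 8 mm thick at its knuckle; origin: centre of its underside.
- chuck_key: Pewter-grey drill chuck key lying flat, T shaped: bar 71 mm along its y, stem 76 mm along its +x, 11 to 19 mm thick; origin: at the middle of the bar, on the bench.
Things that resemble listed ones, but are neither listed nor needed, are in the scene too. Several things look just like the cap: the one meant starts nearest to the robot's base.

How it is judged:
By the outcome, as a careful person would: the job done as asked, in the order asked, and still so for the second after the job is handed in, with the robot touching nothing.
It also fails if it takes over 72 s, if anything falls off the work surface, if the arm or the gripper's body presses on something with over 40 N, if the wrist force passes 120 N, or if a joint passes its speed limit or range.

## Working session

There is one attempt and no reset: what is moved stays moved. The work goes in short steps, Python scripts to look and compute and a tool call to move; the robot and the scene stay as the last step left them, time stands still between calls to the robot, and variables do not carry over. Pictures are saved under pics/ and viewed, about 8 in all and at most 12, crops included, and the job is handed in when it is done.

Besides the shell and the picture viewer there is one more tool, called after "Request:" in YAML: its name, and indented under it one key for each argument. drive_tool: Moves the arm, as the interface text tells. Its arguments: {"type":"object","properties":{"motion":{"type":"array","items":{"type":"array"}}},"required":["motion"]}

```bash
ls; mkdir -p pics; cat > h.py <<'E'
import numpy as np, cv2, pickle
from scipy.spatial.transform import Rotation as R
from plant import manip
def grab(name, out=None):
    s=manip.state(); f=manip.grab_frame(name)
    if name=='wrist':
        T=np.eye(4); q=s['tool_rot']; T[:3,:3]=R.from_quat([q[1],q[2],q[3],q[0]]).as_matrix(); T[:3,3]=s['tool_pos']
        f['world_from_camera']=T@f['T_tool_cam']
    if out: cv2.imwrite('pics/'+out,f['img']); pickle.dump(f,open('pics/'+out+'.pkl','wb'))
    return f
def rays(f,uv):
    K=f['camera_matrix']; uv=np.atleast_2d(uv).astype(float)
    d=np.stack([(uv[:,0]-K[0,2])/K[0,0],(uv[:,1]-K[1,2])/K[1,1]],1)
    u=d.copy()
    for _ in range(20): u=d/(1+f['k1']*(u**2).sum(1,keepdims=True))
    return np.c_[u,np.ones(len(u))]
def onplane(f,uv,z):
    T=f['world_from_camera']; r=rays(f,uv)@T[:3,:3].T; o=T[:3,3]
    return o+r*((z-o[2])/r[:,2])[:,None]
def cloud(f):
    h,w=f['range_z'].shape; vv,uu=np.mgrid[:h,:w]
    p=rays(f,np.c_[uu.ravel(),vv.ravel()])*f['range_z'].reshape(-1,1)
    T=f['world_from_camera']; return (p@T[:3,:3].T+T[:3,3]).reshape(h,w,3)
E
python3 - <<'E'
from h import *
s=manip.state(); print(s, manip.pinch_z)
f=grab('top','top0.png'); g=grab('scene','scene0.png')
print(f['world_from_camera'],f['k1'],g['world_from_camera'])
for n,f in (('top',f),('scene',g)):
    hsv=cv2.cvtColor(f['img'],cv2.COLOR_BGR2HSV)
    m=cv2.inRange(hsv,(20,120,90),(35,255,255))
    k,l,st,c=cv2.connectedComponentsWithStats(m); P=cloud(f)
    for i in range(1,k):
        if st[i,4]>40: print(n,st[i],c[i].round(),np.nanmedian(P[l==i],0).round(3))
cv2.imwrite('pics/a.png',cv2.resize(np.hstack([grab('top')['img'],g['img']]),(800,300)))
E
```

```text
pics
{'time': 0.0, 'joint_pos': array([ 1.03797006e+00,  5.33516724e-02,  1.61429152e+00, -3.33096039e-05,
        1.47602484e+00, -1.19012351e-01]), 'joint_vel': array([-2.54467560e-03, -1.18025056e-03,  5.65645259e-04,  9.07122359e-05,
        2.38540551e-04, -1.13997340e-03]), 'joint_efforts': array([ 6.75354386e-04, -3.93685591e+01, -3.70174205e+01, -5.75154695e-05,
        7.11604502e-03,  9.04039979e-06]), 'tool_pos': array([0.25098319, 0.57164917, 0.20576778]), 'tool_rot': array([-0.59171556,  0.59238739,  0.38596688, -0.38727179]), 'contact_force': array([ 0.17451886, -0.62297553, -0.55765946]), 'ft_torque': array([-0.0274312 , -0.02882803,  0.03433639]), 'gripper_width': 1.002167275806644} -0.0187
[[ 2.38013934e-02 -9.98604909e-01  4.71352284e-02  4.25556182e-01]
 [-9.99716706e-01 -2.37728958e-02  1.16516246e-03 -8.42613758e-02]
 [-4.29960822e-05 -4.71496078e-02 -9.98887838e-01  1.23162613e+00]
 [ 0.00000000e+00  0.00000000e+00  0.00000000e+00  1.00000000e+00]] -0.09064369451021939 [[-0.71229897  0.55521836 -0.42937484  0.94859197]
 [ 0.70163831  0.54734664 -0.4561966   0.38001196]
 [-0.01827185 -0.6262142  -0.77943692  0.9638531 ]
 [ 0.          0.          0.          1.        ]]
top [343 158  29  20 192] [356. 167.] [ 0.609 -0.313  0.004]
top [253 165  21  21 339] [263. 175.] [ 0.574 -0.036  0.029]
top [346 170  29  19 177] [361. 178.] [ 0.574 -0.33   0.004]
top [291 215  21  21 345] [301. 225.] [ 0.431 -0.149  0.029]
top [384 224  21  22 350] [394. 235.] [ 0.409 -0.418  0.029]
scene [235   7  37  23 125] [253.  17.] [-0.558 -1.372 -0.415]
scene [203 135  25  25 413] [215. 148.] [ 0.415 -0.417  0.031]
scene [271 199  28  26 539] [285. 212.] [ 0.438 -0.145  0.032]
scene [165 202  40  30 801] [184. 216.] [ 0.595 -0.32   0.007]
scene [259 265  31  32 680] [274. 282.] [ 0.582 -0.032  0.032]
scene [308 356  23  18 185] [319. 365.] [0.641 0.151 0.02 ]
```

View pics/top0.png

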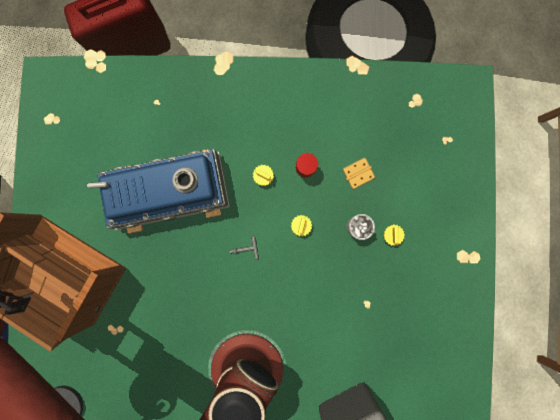

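View pics/scene0.png

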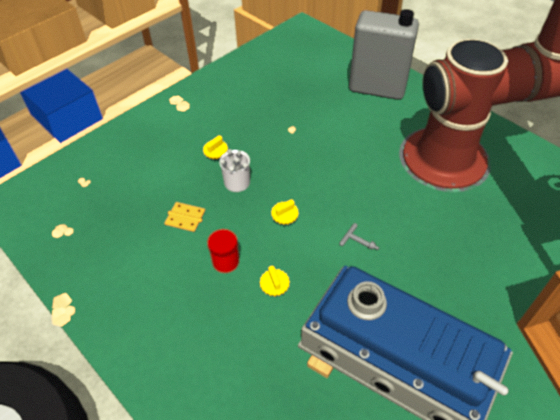

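The top view shows the head at about (165,190), with its neck at (184,180). The nearest cap to the base is at (301,225), near (0.43,-0.15), and the two look-alikes are at (263,175) and (394,235). Next I measure the neck, the wing angle and the tool axes.

```bash
python3 - <<'E'
from h import *
np.set_printoptions(precision=4,suppress=True)
f=pickle.load(open('pics/top0.png.pkl','rb')); P=cloud(f)
q=manip.state()['tool_rot']; M=R.from_quat([q[1],q[2],q[3],q[0]]).as_matrix(); print('tool cols\n',M)
print(manip.grab_frame('wrist')['T_tool_cam'], f['camera_matrix'][0,0])
# neck: points at z>0.172 near pixel
sub=P[150:210,150:215].reshape(-1,3); n=sub[sub[:,2]>0.172]; print('neck depth',len(n),np.c_[n.min(0),n.max(0),n.mean(0)])
(c,r)=cv2.minEnclosingCircle(n[:,:2].astype(np.float32)); print(c,r)
sub=P[205:245,280:322].reshape(-1,3)
n=sub[(sub[:,2]>0.022)&(sub[:,2]<0.07)];(c,r)=cv2.minEnclosingCircle(n[:,:2].astype(np.float32)); print('cap',c,r)
w=sub[sub[:,2]>0.045]; print(len(w),w.mean(0)); 
w=w[:,:2]; u,s,v=np.linalg.svd(w-w.mean(0)); print('wing yaw',np.degrees(np.arctan2(v[0,1],v[0,0])),s)
for z in (0.03,): print(onplane(f,[[301,225]],z), onplane(f,[[184,180]],0.181))
E
```

```text
tool cols
 [[ 0.4021 -0.0008 -0.9156]
 [ 0.9156 -0.0014  0.4021]
 [-0.0016 -1.      0.0002]]
[[ 1.      0.0012 -0.0003 -0.0004]
 [ 0.0006 -0.3059  0.9521 -0.167 ]
 [ 0.001  -0.9521 -0.3059  0.079 ]
 [ 0.      0.      0.      1.    ]] 413.10904624500694
neck depth 182 [[ 0.4256  0.5676  0.5313]
 [-0.0843  0.1879  0.1431]
 [ 0.1721  1.2316  0.2643]]
(0.4898766875267029, 0.050668127834796906) 0.1495760828256607
cap (0.43253231048583984, -0.15102843940258026) 0.03060678392648697
67 [ 0.4313 -0.1463  0.1248]
wing yaw -68.85974482142747 [0.1379 0.0903]
[[ 0.4315 -0.15    0.03  ]] [[0.5388 0.1607 0.181 ]]
```

Request:
drive_tool:
  motion:
    - [[-0.98,0.08,-0.76],[0,0,0],-1]
    - [[-0.98,0.08,-0.76],[0,0,0],-1]
    - [[-0.98,0.08,-0.76],[0,0,0],-1]
    - [[-0.98,0.08,-0.76],[0,0,0],-1]
    - [[-0.98,0.08,-0.76],[0,0,0],-1]
    - [[-0.98,0.08,-0.76],[0,0,0],-1]
    - [[-0.98,0.08,-0.76],[0,0,0],-1]
    - [[-0.98,0.08,-0.76],[0,0,0],-1]
    - [[-0.98,0.08,-0.76],[0,0,0],-1]
    - [[-0.98,0.08,-0.76],[0,0,0],-1]
    - [[-0.98,0.08,-0.76],[0,0,0],-1]
    - [[-0.98,0.08,-0.76],[0,0,0],-1]

```text
time: 1.4
tool_pos: [0.3418, 0.2102, 0.1828]
tool_rot: [-0.592, 0.592, 0.387, -0.387]
contact_force: [-0.3, -0.1, 0.5]
gripper_width: 1.001
```

Request:
drive_tool:
  motion:
    - [[-0.98,0.08,-0.76],[0,0,0],-1]
    - [[-0.98,0.08,-0.76],[0,0,0],-1]
    - [[-0.98,0.08,-0.76],[0,0,0],-1]
    - [[-0.98,0.08,-0.76],[0,0,0],-1]
    - [[-0.98,0.08,-0.76],[0,0,0],-1]
    - [[-0.98,0.08,-0.76],[0,0,0],-1]
    - [[-0.98,0.08,-0.76],[0,0,0],-1]
    - [[-0.98,0.08,-0.76],[0,0,0],-1]
    - [[-0.98,0.08,-0.76],[0,0,0],-1]
    - [[-0.98,0.08,-0.76],[0,0,0],-1]
    - [[-0.98,0.08,-0.76],[0,0,0],-1]
    - [[-0.98,0.08,-0.76],[0,0,0],-1]

```text
time: 2.6
tool_pos: [0.4324, -0.1508, 0.1588]
tool_rot: [0.592, -0.592, -0.387, 0.386]
contact_force: [0.8, 0.6, 0.4]
gripper_width: 0.999
```

Request:
drive_tool:
  motion:
    - [[0,0,0],[0,0,0],-1]
    - [[0,0,0],[0,0,0],-1]

```text
time: 2.8
tool_pos: [0.4321, -0.1496, 0.1587]
tool_rot: [0.593, -0.592, -0.386, 0.386]
contact_force: [0.5, -0.0, -0.1]
gripper_width: 1.0
```

```bash
cat >> h.py <<'E'
def yaw():
    q=manip.state()['tool_rot']; M=R.from_quat([q[1],q[2],q[3],q[0]]).as_matrix()
    return np.degrees(np.arctan2(M[1,0],M[0,0])), M
E
python3 - <<'E'
from h import *
np.set_printoptions(precision=4,suppress=True)
f=grab('wrist','w1.png'); P=cloud(f); s=manip.state(); print(s['time'],s['tool_pos'],s['joint_pos'],yaw()[0],s['contact_force'],s['ft_torque'])
hsv=cv2.cvtColor(f['img'],cv2.COLOR_BGR2HSV); m=cv2.inRange(hsv,(20,120,60),(35,255,255))
near=(np.hypot(P[...,0]-.432,P[...,1]+.15)<.05)&(P[...,2]>0.015)&(P[...,2]<.08)
p=P[near]; print(len(p),p.min(0),p.max(0))
for lo,hi in((.026,.034),(.05,.062)):
    b=p[(p[:,2]>lo)&(p[:,2]<hi)]
    if len(b)>5:
        rc=cv2.minAreaRect((b[:,:2]*1000).astype(np.float32)); print(lo,len(b),b.mean(0),cv2.minEnclosingCircle((b[:,:2]*1000).astype(np.float32)),rc)
        u,sv,v=np.linalg.svd(b[:,:2]-b[:,:2].mean(0),full_matrices=False); print(np.degrees(np.arctan2(v[0,1],v[0,0])),sv)
E
```

```text
2.85 [ 0.4321 -0.149   0.1587] [-0.4955 -0.334   2.0422  0.0003  1.4343 -1.6523] 66.2783884876128 [ 0.3073  0.312  -0.0351] [-0.0382 -0.0156 -0.0201]
2735 [ 0.4    -0.1802  0.022 ] [ 0.4611 -0.1195  0.0576]
0.026 2017 [ 0.4283 -0.1489  0.0299] ((430.6804504394531, -149.96865844726562), 30.882917404174805) ((429.8870544433594, -149.84243774414062), (60.937496185302734, 59.72040557861328), 78.47728729248047)
-103.89374324146351 [0.7555 0.6581]
0.05 625 [ 0.4294 -0.1494  0.0555] ((430.50067138671875, -149.60476684570312), 22.93680191040039) ((430.4059753417969, -149.8763427734375), (12.005411148071289, 45.54999542236328), 77.50942993164062)
-12.67555003200685 [0.3262 0.0854]
```

View pics/w1.png

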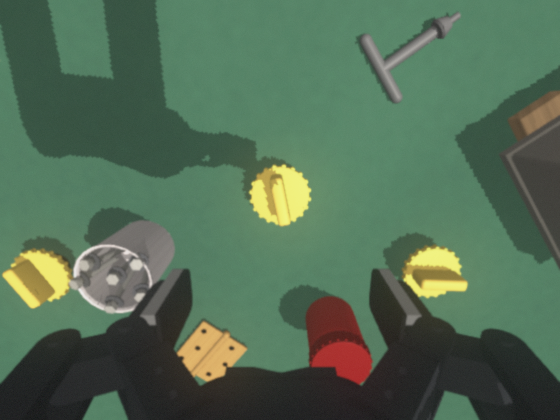

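The wrist view confirms the target cap at pixel (280,195), i.e. (0.4305,-0.1497), with wing yaw -12.6°. I check where the open fingertips lie while turning to the wing.

Request:
drive_tool:
  motion:
    - [[-0.05,0.7,0.04],[0,-0.75,0],-1]
    - [[0,0.7,0],[0,-0.75,0],-1]
    - [[0,0.7,0],[0,-0.72,0],-1]
    - [[0,0.7,0],[0,0,0],-1]
    - [[0,0,0],[0,0,0],-1]
    - [[0,0,0],[0,0,0],-1]

```text
time: 3.45
tool_pos: [0.4309, -0.1494, 0.0892]
tool_rot: [0.552, -0.552, -0.442, 0.442]
contact_force: [-0.7, -0.3, 0.3]
gripper_width: 1.0
```

```bash
python3 - <<'E'
from h import *
np.set_printoptions(precision=4,suppress=True)
f=pickle.load(open('pics/w1.png.pkl','rb'))
h,w=f['range_z'].shape; vv,uu=np.mgrid[:h,:w]
p=rays(f,np.c_[uu.ravel(),vv.ravel()])*f['range_z'].reshape(-1,1); T=f['T_tool_cam']; p=p@T[:3,:3].T+T[:3,3]
p=p[(f['range_z'].ravel()>0)&(abs(p[:,2])<.03)&(abs(p[:,0])<.07)&(p[:,1]<.05)&(p[:,1]>-.06)]
print(len(p)); 
for a in np.arange(-.06,.05,.01):
    b=p[(p[:,1]>a)&(p[:,1]<=a+.01)]; print(round(a,3),len(b), (b.min(0),b.max(0)) if len(b) else '')
s=manip.state(); print(s['tool_pos'],yaw()[0],yaw()[1][2])
E
```

```text
2628
-0.06 1470 (array([-0.0571, -0.06  , -0.0114]), array([ 0.056 , -0.05  ,  0.0126]))
-0.05 1031 (array([-0.0573, -0.05  , -0.0109]), array([ 0.0557, -0.04  ,  0.0125]))
-0.04 127 (array([-0.0435, -0.04  , -0.0094]), array([ 0.0427, -0.0364,  0.0102]))
-0.03 0 
-0.02 0 
-0.01 0 
0.0 0 
0.01 0 
0.02 0 
0.03 0 
0.04 0 
[ 0.4309 -0.1494  0.0892] 77.46083114774697 [ 0.0001 -1.      0.0002]
```

Request:
drive_tool:
  motion:
    - [[0,0.55,0],[0,0,0],-1]
    - [[0,0.55,0],[0,0,0],-1]
    - [[0,0.55,0],[0,0,0],-1]
    - [[0,0.55,0],[0,0,0],-1]
    - [[0,0,0],[0,0,0],-1]
    - [[0,0,0],[0,0,0],0]
    - [[0,0,0],[0,0,0],0]
    - [[0,0,0],[0,0,0],0]
    - [[0,0,0],[0,0,0],0]

```text
time: 4.35
tool_pos: [0.4314, -0.1505, 0.0347]
tool_rot: [-0.551, 0.552, 0.442, -0.442]
contact_force: [0.4, -0.2, 0.5]
gripper_width: 0.499
```

Request:
drive_tool:
  motion:
    - [[0,0,0],[0,0,0],1]
    - [[0,0,0],[0,0,0],1]
    - [[0,0,0],[0,0,0],1]
    - [[0,0,0],[0,0,0],1]
    - [[0,0,0],[0,0,0],1]
    - [[0,0,0],[0,0,0],1]
    - [[0,0,0],[0,0,0],1]
    - [[0,0,0],[0,0,0],1]

```text
time: 5.15
tool_pos: [0.4309, -0.1502, 0.034]
tool_rot: [0.552, -0.552, -0.442, 0.442]
contact_force: [0.1, -0.2, -0.6]
gripper_width: 0.0
```

```bash
python3 - <<'E'
from h import *
np.set_printoptions(precision=4,suppress=True)
s=manip.state(); print(s['time'],s['tool_pos'],s['joint_pos'],yaw()[0],s['contact_force'],s['ft_torque'],s['gripper_width'])
f=pickle.load(open('pics/w1.png.pkl','rb'))
E
```

```text
5.15 [ 0.4309 -0.1502  0.034 ] [-0.4987 -0.1839  2.1429  0.      1.1827 -1.8495] 77.39368945833444 [ 0.083  -0.2013 -0.6233] [ 0.0115  0.0042 -0.0505] 0.0002009948914773722
```

```bash
python3 - <<'E'
from h import *
f=grab('wrist','w2.png'); g=grab('scene','s2.png')
P=cloud(f)
i=cv2.resize(g['img'][150:270,220:380],(533,400),interpolation=cv2.INTER_CUBIC)
cv2.imwrite('pics/c2.png',np.hstack([cv2.resize(f['img'],(400,300)),i[50:350,70:470]]))
E
```

```text
(no output)
```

View pics/c2.png

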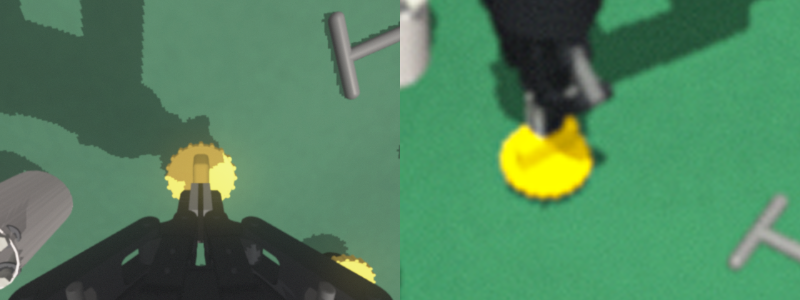

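The view shows the fingers at about (200,200) over the near end of the wing. I can't tell whether the wing is between the pads, so I zoom in.

```bash
python3 - <<'E'
from h import *
f=pickle.load(open('pics/w2.png.pkl','rb'))
cv2.imwrite('pics/c3.png',cv2.resize(f['img'][190:350,200:360],(640,600),interpolation=cv2.INTER_CUBIC))
print(f['range_z'][200:340:10,275:290:5])
P=cloud(f); print(P[200:330:10,280].round(4))
E
```

```text
[[0.20805454 0.17948088 0.2094435 ]
 [0.17955849 0.17897226 0.1780913 ]
 [0.16885117 0.16845152 0.16852131]
 [0.15619498 0.1567429  0.15601395]
 [0.15701605 0.15659873 0.15690374]
 [0.15929781 0.15919924 0.15887858]
 [0.14643732 0.14804053 0.14742476]
 [0.13904352 0.13946764 0.13903578]
 [0.13026512 0.12958103 0.13053672]
 [0.12271474 0.12369796 0.12280545]
 [0.12152021 0.12254012 0.12166431]
 [0.11369772 0.12346591 0.11776648]
 [0.11421571 0.12509207 0.11517917]
 [0.11591852 0.12558967 0.11579175]]
[[ 0.4009 -0.1441  0.0281]
 [ 0.4061 -0.1453  0.0303]
 [ 0.4081 -0.1457  0.042 ]
 [ 0.4091 -0.1459  0.0546]
 [ 0.4138 -0.1469  0.0563]
 [ 0.4196 -0.1482  0.0555]
 [ 0.4194 -0.1482  0.0672]
 [ 0.4198 -0.1482  0.0763]
 [ 0.419  -0.148   0.0864]
 [ 0.4198 -0.1482  0.0929]
 [ 0.4229 -0.1489  0.0951]
 [ 0.4271 -0.1498  0.0955]
 [ 0.4319 -0.1509  0.0954]]
```

View pics/c3.png

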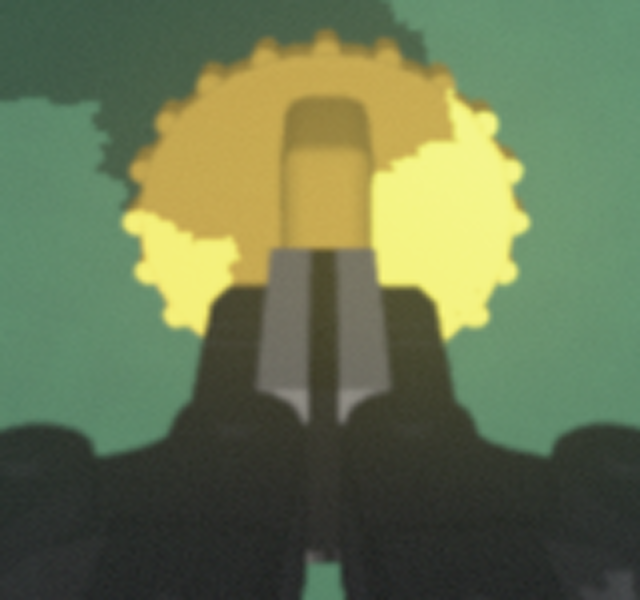

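The pads are fully shut just above the wing top: the seam is visible from z≈0.06 at TCP z 0.034. So the shut tips really sit about 25 mm behind the reported TCP. I'll open, go about 24 mm lower in small steps watching the force, and grip again.

Request:
drive_tool:
  motion:
    - [[0,0,0],[0,0,0],0]
    - [[0,0,0],[0,0,0],0]
    - [[0,0,0],[0,0,0],0]
    - [[0,0,0],[0,0,0],0]
    - [[0,0.24,0],[0,0,0],0]
    - [[0,0.24,0],[0,0,0],0]
    - [[0,0,0],[0,0,0],0]

```text
time: 5.95
tool_pos: [0.4299, -0.1497, 0.0206]
tool_rot: [0.553, -0.551, -0.442, 0.442]
contact_force: [-0.0, 0.1, 0.4]
gripper_width: 0.503
```

Request:
drive_tool:
  motion:
    - [[0,0.24,0],[0,0,0],0]
    - [[0,0.24,0],[0,0,0],0]
    - [[0,0,0],[0,0,0],0]

```text
time: 6.25
tool_pos: [0.4301, -0.1497, 0.0088]
tool_rot: [0.553, -0.551, -0.442, 0.442]
contact_force: [-0.0, 0.3, 1.0]
gripper_width: 0.497
```

Request:
drive_tool:
  motion:
    - [[0,0,0],[0,0,0],1]
    - [[0,0,0],[0,0,0],1]
    - [[0,0,0],[0,0,0],1]
    - [[0,0,0],[0,0,0],1]
    - [[0,0,0],[0,0,0],1]
    - [[0,0,0],[0,0,0],1]

```text
time: 6.85
tool_pos: [0.4312, -0.1504, 0.0103]
tool_rot: [-0.552, 0.552, 0.442, -0.442]
contact_force: [0.2, 0.0, 1.3]
gripper_width: 0.125
```

```bash
python3 - <<'E'
from h import *
np.set_printoptions(precision=4,suppress=True)
s=manip.state(); print(s['time'],s['tool_pos'],s['joint_pos'],yaw()[0],s['contact_force'],s['ft_torque'],s['gripper_width'])
f=grab('wrist','w3.png')
cv2.imwrite('pics/c4.png',cv2.resize(f['img'][170:370,180:380],(500,500),interpolation=cv2.INTER_CUBIC))
P=cloud(f); print(P[200:330:10,280].round(4))
E
```

```text
6.85 [ 0.4312 -0.1504  0.0103] [-0.4987 -0.1434  2.1533  0.      1.131  -1.8495] 77.39429026602558 [0.2271 0.0069 1.3243] [-0.0764 -0.0385  0.0306] 0.12508023264158788
[[ 0.4025 -0.1445 -0.0006]
 [ 0.4007 -0.1441  0.0253]
 [ 0.4041 -0.1449  0.0308]
 [ 0.4082 -0.1458  0.034 ]
 [ 0.4085 -0.1458  0.0459]
 [ 0.4092 -0.146   0.0553]
 [ 0.4138 -0.147   0.0556]
 [ 0.4182 -0.1479  0.0563]
 [ 0.4234 -0.1491  0.0556]
 [ 0.4283 -0.1502  0.0558]
 [ 0.4339 -0.1515  0.0549]
 [ 0.4393 -0.1527  0.0547]
 [ 0.4434 -0.1536  0.0564]]
```

View pics/c4.png

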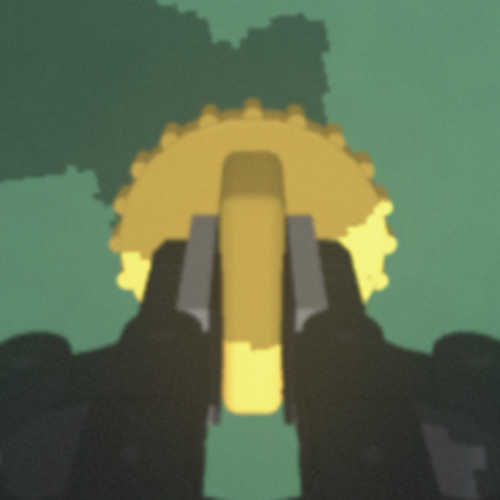

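The wing is gripped, with the reading at 0.125 × 85 ≈ 11 mm and the cap still flat on the bench. TCP z is 10.3 mm above the cap's origin. Next I lift and carry it towards the neck for a closer look.

Request:
drive_tool:
  motion:
    - [[0,-0.4,0],[0,0,0],1]
    - [[0,-0.8,0],[0,0,0],1]
    - [[0,-1,0],[0,0,0],1]
    - [[0,-1,0],[0,0,0],1]
    - [[0,-1,0],[0,0,0],1]
    - [[0,-1,0],[0,0,0],1]
    - [[0,-1,0],[0,0,0],1]
    - [[0,-1,0],[0,0,0],1]
    - [[0,-1,0],[0,0,0],1]
    - [[0,-1,0],[0,0,0],1]
    - [[0,-0.8,0],[0,0,0],1]
    - [[0,-0.4,0],[0,0,0],1]

```text
time: 8.1
tool_pos: [0.4314, -0.1505, 0.2728]
tool_rot: [-0.551, 0.553, 0.443, -0.442]
contact_force: [1.2, -0.3, -0.6]
gripper_width: 0.123
```

Request:
drive_tool:
  motion:
    - [[0.5,0,-0.15],[0,0,0],1]
    - [[0.93,0,-0.28],[0,0,0],1]
    - [[0.93,0,-0.28],[0,0,0],1]
    - [[0.93,0,-0.28],[0,0,0],1]
    - [[0.93,0,-0.28],[0,0,0],1]
    - [[0.93,0,-0.28],[0,0,0],1]
    - [[0.93,0,-0.28],[0,0,0],1]
    - [[0.93,0,-0.28],[0,0,0],1]
    - [[0.93,0,-0.28],[0,0,0],1]
    - [[0.93,0,-0.28],[0,0,0],1]
    - [[0.93,0,-0.28],[0,0,0],1]
    - [[0.93,0,-0.28],[0,0,0],1]

```text
time: 9.3
tool_pos: [0.5678, 0.0959, 0.2678]
tool_rot: [0.553, -0.551, -0.441, 0.443]
contact_force: [0.1, -0.7, 0.1]
gripper_width: 0.125
```

Request:
drive_tool:
  motion:
    - [[0.93,0,-0.28],[0,0,0],1]
    - [[0.93,0,-0.28],[0,0,0],1]
    - [[0.5,0,-0.15],[0,0,0],1]
    - [[0,0,0],[0,0,0],1]
    - [[0,0,0],[0,0,0],1]
    - [[0,0,0],[0,0,0],1]

```text
time: 9.9
tool_pos: [0.5981, 0.147, 0.2698]
tool_rot: [0.552, -0.552, -0.442, 0.442]
contact_force: [-0.3, -0.5, -0.9]
gripper_width: 0.12
```

```bash
python3 - <<'E'
from h import *
np.set_printoptions(precision=4,suppress=True)
f=grab('wrist','w4.png')
s=manip.state(); print(s['time'],s['tool_pos'],s['joint_pos'],yaw()[0],s['contact_force'],s['ft_torque'],s['gripper_width'])
P=cloud(f)
sel=(abs(P[...,2]-.181)<.004)&(np.hypot(P[...,0]-.539,P[...,1]-.161)<.05)
b=P[sel]; print(len(b),b.min(0),b.max(0),cv2.minEnclosingCircle((b[:,:2]*1000).astype(np.float32)))
i=f['img'].copy(); i[sel]=(0,0,255)
cv2.imwrite('pics/c5.png',i)
E
```

```text
9.95 [0.5982 0.1469 0.27  ] [ 0.1201  0.002   1.5604 -0.0002  1.5793 -1.2296] 77.33269592159469 [ 0.3928  0.2308 -0.5075] [-0.0153 -0.0232 -0.0331] 0.12746326061925584
1252 [0.5155 0.139  0.177 ] [0.5676 0.1906 0.183 ] ((541.6423950195312, 164.9654998779297), 26.12562370300293)
```

View pics/c5.png

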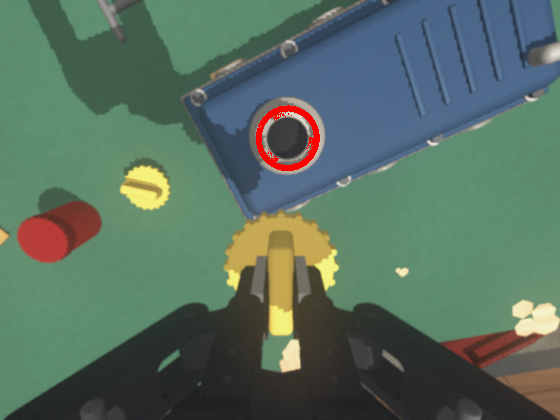

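The rim at pixel (288,138) fits a 26.1 mm circle at (0.5416,0.1650). I measure the held cap in the same picture, so that camera bias largely cancels.

```bash
cat >> h.py <<'E'
def rel(f,s):
    P=cloud(f); t=s['tool_pos']
    d=np.hypot(P[...,0]-t[0],P[...,1]-t[1])
    q=s['tool_rot']; M=R.from_quat([q[1],q[2],q[3],q[0]]).as_matrix()
    w=P[(d<.035)&(abs(P[...,2]-(t[2]+.0457))<.003)]
    w=(w-t)@M
    fl=P[(d<.036)&(abs(P[...,2]-(t[2]+.0197))<.003)]; fl=(fl-t)@M
    return w,fl
E
python3 - <<'E'
from h import *
np.set_printoptions(precision=4,suppress=True)
f=pickle.load(open('pics/w4.png.pkl','rb')); s=manip.state()
w,fl=rel(f,s)
print('wing in tool',len(w),w.min(0),w.max(0),np.percentile(w,[2,98],axis=0))
hull=cv2.convexHull((fl[:,[0,2]]*1000).astype(np.float32))[:,0]
print('flange',len(fl),fl.min(0),fl.max(0)); 
h=hull[hull[:,1]>5]; A=np.c_[2*h,np.ones(len(h))]; c=np.linalg.lstsq(A,(h**2).sum(1),rcond=None)[0]; print('flange circ mm',c[:2],np.sqrt(c[2]+c[0]**2+c[1]**2))
# rim by contour-circle least squares: outer rim pts
P=cloud(f); b=P[(abs(P[...,2]-.181)<.004)&(np.hypot(P[...,0]-.5416,P[...,1]-.165)<.04)]
h=cv2.convexHull((b[:,:2]*1000).astype(np.float32))[:,0]; A=np.c_[2*h,np.ones(len(h))]; c=np.linalg.lstsq(A,(h**2).sum(1),rcond=None)[0]; print('rim',c[:2],np.sqrt(c[2]+c[0]**2+c[1]**2),b[:,2].mean())
# inner edge
a=np.arctan2(b[:,1]-c[1]/1000,b[:,0]-c[0]/1000); r=np.hypot(b[:,1]-c[1]/1000,b[:,0]-c[0]/1000)*1000
for k in range(8):
    q=(a>-np.pi+k*np.pi/4)&(a<=-np.pi+(k+1)*np.pi/4); print(k,np.percentile(r[q],[3,97]) if q.any() else None)
E
```

```text
wing in tool 2509 [-0.0191 -0.0487 -0.022 ] [ 0.0188 -0.0427  0.0238] [[-0.0156 -0.048  -0.0198]
 [ 0.0158 -0.0431  0.0225]]
flange 3890 [-0.0306 -0.0226 -0.0158] [ 0.0308 -0.0167  0.0314]
flange circ mm [-0.0871  0.7662] 30.557379929605563
rim [541.6315 164.8566] 25.837984719087437 0.18057514411528885
0 [18.4912 25.8391]
1 [21.4284 25.7761]
2 [17.9458 25.7249]
3 [18.9164 25.7352]
4 [21.2367 25.7982]
5 [17.9203 25.79  ]
6 [21.4365 25.7688]
7 [19.4106 25.7471]
```

Request:
drive_tool:
  motion:
    - [[0,0,0],[0,0.847,0],1]
    - [[0,0,0],[0,0.847,0],1]
    - [[0,0,0],[0,0.847,0],1]
    - [[0,0,0],[0,0.847,0],1]
    - [[0,0,0],[0,0.847,0],1]
    - [[0,0,0],[0,0.847,0],1]
    - [[0,0,0],[0,0.847,0],1]
    - [[0,0,0],[0,0.847,0],1]
    - [[0,0,0],[0,0.847,0],1]
    - [[0,0,0],[0,0.847,0],1]

```text
time: 10.95
tool_pos: [0.5984, 0.1467, 0.2703]
tool_rot: [-0.675, 0.675, 0.212, -0.211]
contact_force: [0.2, -0.0, 0.2]
gripper_width: 0.125
```

Request:
drive_tool:
  motion:
    - [[-0.36,0,0.464],[0,0,0],1]
    - [[-0.36,0,0.464],[0,0,0],1]
    - [[-0.36,0,0.464],[0,0,0],1]
    - [[-0.36,0,0.464],[0,0,0],1]
    - [[0,0.6,0],[0,0,0],1]
    - [[0,0.8,0],[0,0,0],1]
    - [[0,0.6,0],[0,0,0],1]
    - [[0,0,0],[0,0,0],1]
    - [[0,0,0],[0,0,0],1]
    - [[0,0,0],[0,0,0],1]

```text
time: 11.95
tool_pos: [0.5431, 0.165, 0.221]
tool_rot: [-0.674, 0.674, 0.213, -0.212]
contact_force: [0.2, 0.0, -1.5]
gripper_width: 0.127
```

```bash
cat > st.py <<'E'
from h import *
np.set_printoptions(precision=4,suppress=True)
s=manip.state(); y,M=yaw(); print(round(s['time'],2),s['tool_pos'],'j6',np.degrees(s['joint_pos'][5]).round(1),'yaw',y.round(2),'tilt',M[:2,1],'F',s['contact_force'],'T',s['ft_torque'],s['gripper_width'].round(3))
d=np.array([.5416,.1649])-s['tool_pos'][:2]; print('to neck in tool x,z mm',1000*d@M[:2,0],1000*d@M[:2,2])
E
python3 st.py
```

```text
Traceback (most recent call last):
  File "st.py", line 3, in <module>
    s=manip.state(); y,M=yaw(); print(round(s['time'],2),s['tool_pos'],'j6',np.degrees(s['joint_pos'][5]).round(1),'yaw',y.round(2),'tilt',M[:2,1],'F',s['contact_force'],'T',s['ft_torque'],s['gripper_width'].round(3))
                                                                                                                                                                                             ^^^^^^^^^^^^^^^^^^^^^^^^
AttributeError: 'float' object has no attribute 'round'
```

```bash
sed -i "s/s\['gripper_width'\].round(3)/s['gripper_width']/" st.py; python3 st.py; python3 st.py
```

```text
11.95 [0.5431 0.165  0.221 ] j6 -25.7 yaw 35.04 tilt [0.0016 0.0002] F [ 0.2434  0.0234 -1.4787] T [-0.0077 -0.0154 -0.0331] 0.12740589071601793
to neck in tool x,z mm -1.2508335728613813 0.7790484736631025
11.95 [0.5431 0.165  0.221 ] j6 -25.7 yaw 35.04 tilt [0.0016 0.0002] F [ 0.2434  0.0234 -1.4787] T [-0.0077 -0.0154 -0.0331] 0.12740589071601793
to neck in tool x,z mm -1.2508335728613813 0.7790484736631025
```

```bash
cat > avg.py <<'E'
from h import *
import sys
np.set_printoptions(precision=4,suppress=True)
L=[]
for k in range(int(sys.argv[1])):
    s=manip.state(); L.append(np.r_[s['tool_pos'],s['contact_force'],s['ft_torque']]); manip.grab_frame('top')
L=np.array(L); m=L.mean(0); print(round(s['time'],2),'pos',m[:3],'sd',L.std(0)[:3],'F',m[3:6],'T',m[6:],'w',round(s['gripper_width'],3))
y,M=yaw(); d=np.array([.5416,.1649])-m[:2]; print('to neck in tool x,z mm',1000*d@M[:2,0],1000*d@M[:2,2],'yaw',y.round(2),'j6',np.degrees(s['joint_pos'][5]).round(1),'down',M[:,1])
E
python3 avg.py 8
```

```text
12.3 pos [0.5429 0.165  0.2209] sd [0.0002 0.     0.0003] F [-0.0902 -0.1716 -0.6387] T [ 0.0008  0.0095 -0.0009] w 0.126
to neck in tool x,z mm -1.1394091556108865 0.702317773178329 yaw 35.04 j6 -25.6 down [ 0.0004  0.0001 -1.    ]
```

Request:
drive_tool:
  motion:
    - [[-0.045,0,0],[0,0,0],1]
    - [[0,0.3,0],[0,0,0],1]
    - [[0,0.3,0],[0,0,0],1]
    - [[0,0.3,0],[0,0,0],1]
    - [[0,0.25,0],[0,0,0],1]
    - [[0,0,0],[0,0,0],1]

```text
time: 12.95
tool_pos: [0.5405, 0.1642, 0.1893]
tool_rot: [0.674, -0.674, -0.212, 0.214]
contact_force: [0.2, -0.4, -0.0]
gripper_width: 0.127
```

```bash
python3 avg.py 5
```

```text
13.15 pos [0.5412 0.1643 0.1907] sd [0.0004 0.0001 0.0009] F [-0.143   0.3885 -0.6321] T [-0.0171 -0.0098  0.0212] w 0.127
to neck in tool x,z mm 0.6567664766189443 0.31828022247907906 yaw 35.04 j6 -25.7 down [ 0.0009  0.0001 -1.    ]
```

Request:
drive_tool:
  motion:
    - [[0.01,0.12,-0.01],[0,0,0],1]
    - [[0,0.12,0],[0,0,0],1]
    - [[0,0.12,0],[0,0,0],1]
    - [[0,0,0],[0,0,0],1]
    - [[0,0,0],[0,0,0],1]

```text
time: 13.7
tool_pos: [0.5417, 0.1642, 0.182]
tool_rot: [0.674, -0.674, -0.213, 0.213]
contact_force: [0.4, -0.7, -1.3]
gripper_width: 0.126
```

```bash
python3 avg.py 5
```

```text
13.9 pos [0.5419 0.1642 0.1823] sd [0.0001 0.     0.0001] F [ 0.4016 -0.3666 -0.3508] T [-0.0187 -0.004  -0.0075] w 0.127
to neck in tool x,z mm 0.1650315080233222 0.6893263087951116 yaw 35.04 j6 -25.7 down [ 0.0003  0.     -1.    ]
```

Request:
drive_tool:
  motion:
    - [[0,0.06,0],[0,0,0],1]
    - [[0,0.06,0],[0,0,0],1]
    - [[0,0,0],[0,0,0],1]

```text
time: 14.25
tool_pos: [0.5417, 0.1642, 0.1789]
tool_rot: [0.674, -0.674, -0.213, 0.213]
contact_force: [-0.6, 0.5, -0.7]
gripper_width: 0.123
```

Request:
drive_tool:
  motion:
    - [[0,0.04,0],[0,0,0],1]
    - [[0,0,0],[0,0,0],1]

```text
time: 14.45
tool_pos: [0.5418, 0.1642, 0.1781]
tool_rot: [0.674, -0.674, -0.213, 0.213]
contact_force: [0.2, 0.2, -0.1]
gripper_width: 0.126
```

Request:
drive_tool:
  motion:
    - [[0,0.04,0],[0,0,0],1]
    - [[0,0,0],[0,0,0],1]

```text
time: 14.65
tool_pos: [0.5419, 0.1642, 0.1775]
tool_rot: [-0.674, 0.674, 0.213, -0.213]
contact_force: [0.3, 0.0, 0.8]
gripper_width: 0.124
```

Request:
drive_tool:
  motion:
    - [[0,0.04,0],[0,0,0],1]
    - [[0,0,0],[0,0,0],1]

```text
time: 14.85
tool_pos: [0.5421, 0.1643, 0.1774]
tool_rot: [-0.674, 0.674, 0.213, -0.213]
contact_force: [-0.8, 0.1, 4.5]
gripper_width: 0.126
```

Request:
drive_tool:
  motion:
    - [[0,0.04,0],[0,0,0],1]
    - [[0,0,0],[0,0,0],1]

```text
time: 15.05
tool_pos: [0.5422, 0.1643, 0.1772]
tool_rot: [-0.674, 0.674, 0.213, -0.213]
contact_force: [-3.2, -0.7, 8.7]
gripper_width: 0.122
```

```bash
python3 avg.py 4
```

```text
15.2 pos [0.5422 0.1643 0.1773] sd [0. 0. 0.] F [-2.7709 -0.8144  8.0985] T [-0.1409  0.7644  0.0026] w 0.123
to neck in tool x,z mm -0.12454594798463747 0.8391662153901758 yaw 35.04 j6 -25.7 down [ 0.0012  0.0001 -1.    ]
```

Contact came at TCP z 0.1775, so the flange is about 8.2 mm over the rim, with compliance about 4 N/mm. I ease off slightly and start the backward turn, rising 0.25 mm per 5°.

Request:
drive_tool:
  motion:
    - [[-0.016,-0.03,0.011],[0,0,0],1]
    - [[0,-0.01,0],[0,-1,0],1]
    - [[0,-0.01,0],[0,-1,0],1]
    - [[0,0,0],[0,0,0],1]

```text
time: 15.65
tool_pos: [0.542, 0.1648, 0.1778]
tool_rot: [0.653, -0.653, -0.272, 0.27]
contact_force: [-1.5, 1.7, 6.5]
gripper_width: 0.127
```

```bash
python3 avg.py 3
```

```text
15.75 pos [0.542  0.1648 0.1778] sd [0. 0. 0.] F [-1.2865  1.7734  6.0354] T [0.2232 0.2734 0.0246] w 0.128
to neck in tool x,z mm -0.1712666445381337 0.33175659126401724 yaw 44.97 j6 -35.6 down [ 0.0019  0.0012 -1.    ]
```

Request:
drive_tool:
  motion:
    - [[0,-0.01,0],[0,-1,0],1]
    - [[0,-0.01,0],[0,-1,0],1]
    - [[0,0,0],[0,0,0],1]

```text
time: 16.1
tool_pos: [0.5421, 0.1645, 0.1782]
tool_rot: [-0.627, 0.627, 0.327, -0.326]
contact_force: [-1.1, 0.9, 6.0]
gripper_width: 0.122
```

```bash
python3 avg.py 3
```

```text
16.2 pos [0.5421 0.1645 0.1782] sd [0. 0. 0.] F [-0.7417  0.6187  5.3513] T [0.1093 0.1665 0.0135] w 0.123
to neck in tool x,z mm 0.05364720781447524 0.6135873388879306 yaw 54.94 j6 -45.6 down [ 0.0022  0.0006 -1.    ]
```

Request:
drive_tool:
  motion:
    - [[0,-0.01,0],[0,-1,0],1]
    - [[0,0,0],[0,0,0],1]

```text
time: 16.45
tool_pos: [0.5421, 0.1643, 0.1782]
tool_rot: [-0.612, 0.613, 0.354, -0.353]
contact_force: [1.2, -0.4, 4.6]
gripper_width: 0.124
```

```bash
python3 avg.py 3
```

```text
16.55 pos [0.5421 0.1643 0.1781] sd [0. 0. 0.] F [ 0.2518 -0.0094  5.3475] T [0.0476 0.0165 0.0291] w 0.124
to neck in tool x,z mm 0.2566759964123903 0.6714420377239826 yaw 59.87 j6 -50.5 down [ 0.002   0.0003 -1.    ]
```

Request:
drive_tool:
  motion:
    - [[0,0,0],[0,-1,0],1]
    - [[0,0,0],[0,0,0],1]

```text
time: 16.8
tool_pos: [0.5415, 0.1645, 0.1769]
tool_rot: [0.597, -0.597, -0.38, 0.379]
contact_force: [1.9, 1.7, 0.1]
gripper_width: 0.126
```

```bash
python3 avg.py 3
```

```text
16.9 pos [0.5415 0.1645 0.1768] sd [0.     0.     0.0001] F [1.4678 1.7861 0.2704] T [ 0.3647 -0.2804 -0.0137] w 0.123
to neck in tool x,z mm 0.4029352008073721 0.04232326687637042 yaw 64.91 j6 -55.5 down [ 0.0002  0.0008 -1.    ]
```

Request:
drive_tool:
  motion:
    - [[0,0,0],[0,-1,0],1]
    - [[0,0,0],[0,0,0],1]

```text
time: 17.15
tool_pos: [0.5412, 0.1643, 0.1765]
tool_rot: [0.58, -0.579, -0.405, 0.405]
contact_force: [1.5, 1.9, -1.1]
gripper_width: 0.127
```

```bash
python3 avg.py 3
```

```text
17.25 pos [0.5412 0.1643 0.1765] sd [0. 0. 0.] F [ 1.87    2.0692 -1.6348] T [ 0.3615 -0.4145  0.0167] w 0.131
to neck in tool x,z mm 0.7242647043612481 -0.13046717721630288 yaw 69.91 j6 -60.5 down [-0.0004  0.0001 -1.    ]
```

The cap rose to z 0.1782, then the force vanished at about 30–35° back, so the lugs dropped. I re-centre and lower gently to feel for the full 6 mm drop.

Request:
drive_tool:
  motion:
    - [[0.025,0.03,-0.024],[0,0,0],1]
    - [[0,0.04,0],[0,0,0],1]
    - [[0,0,0],[0,0,0],1]

```text
time: 17.6
tool_pos: [0.5417, 0.1643, 0.175]
tool_rot: [0.579, -0.579, -0.405, 0.406]
contact_force: [-0.2, -0.3, -0.6]
gripper_width: 0.127
```

```bash
python3 avg.py 3
```

```text
17.7 pos [0.5418 0.1644 0.1752] sd [0.0001 0.     0.0001] F [ 0.1922 -0.0713 -0.328 ] T [-0.0272 -0.0063 -0.0181] w 0.127
to neck in tool x,z mm 0.4368094238143015 0.3521732005036343 yaw 70.03 j6 -60.7 down [-0.0006 -0.0004 -1.    ]
```

Request:
drive_tool:
  motion:
    - [[0,0.04,0],[0,0,0],1]
    - [[0,0,0],[0,0,0],1]

```text
time: 17.95
tool_pos: [0.542, 0.1646, 0.1744]
tool_rot: [0.579, -0.579, -0.406, 0.406]
contact_force: [-0.2, -0.1, 0.3]
gripper_width: 0.126
```

```bash
python3 avg.py 3
```

```text
18.05 pos [0.542  0.1646 0.1744] sd [0. 0. 0.] F [ 0.0145 -0.2132  0.0056] T [ 0.0003  0.0104 -0.0321] w 0.124
to neck in tool x,z mm 0.17213733814476154 0.5191814946581993 yaw 70.04 j6 -60.7 down [-0. -0. -1.]
```

Free and centred. I continue down.

Request:
drive_tool:
  motion:
    - [[0,0.04,0],[0,0,0],1]
    - [[0,0,0],[0,0,0],1]

```text
time: 18.3
tool_pos: [0.542, 0.1646, 0.1733]
tool_rot: [0.579, -0.579, -0.406, 0.406]
contact_force: [-0.2, -0.1, -0.9]
gripper_width: 0.124
```

Request:
drive_tool:
  motion:
    - [[0,0.04,0],[0,0,0],1]
    - [[0,0,0],[0,0,0],1]

```text
time: 18.5
tool_pos: [0.5422, 0.1646, 0.1731]
tool_rot: [-0.579, 0.579, 0.406, -0.406]
contact_force: [-1.5, 0.4, 3.6]
gripper_width: 0.129
```

Request:
drive_tool:
  motion:
    - [[0,0.03,0],[0,0,0],1]
    - [[0,0,0],[0,0,0],1]

```text
time: 18.7
tool_pos: [0.5423, 0.1647, 0.1731]
tool_rot: [-0.579, 0.579, 0.406, -0.406]
contact_force: [-3.6, 0.0, 4.9]
gripper_width: 0.123
```

```bash
python3 avg.py 3
```

```text
18.8 pos [0.5423 0.1647 0.1731] sd [0. 0. 0.] F [-2.9479 -0.1667  4.9655] T [-0.1199  0.5639 -0.0062] w 0.129
to neck in tool x,z mm -0.02583945504582555 0.7283261525691185 yaw 70.05 j6 -60.7 down [ 0.0006  0.     -1.    ]
```

Request:
drive_tool:
  motion:
    - [[-0.008,0,0.02],[0,-1,0],1]
    - [[0,0,0],[0,0,0],1]

```text
time: 19.05
tool_pos: [0.5422, 0.1649, 0.1733]
tool_rot: [-0.56, 0.561, 0.432, -0.43]
contact_force: [-1.9, -0.9, 5.3]
gripper_width: 0.124
```

```bash
python3 avg.py 3
```

```text
19.15 pos [0.5422 0.1648 0.1733] sd [0. 0. 0.] F [-1.4522 -0.2596  5.5043] T [-0.0401  0.3172  0.0073] w 0.123
to neck in tool x,z mm -0.1108186755404972 0.6223654360330689 yaw 75.05 j6 -65.7 down [ 0.0019  0.0005 -1.    ]
```

Request:
drive_tool:
  motion:
    - [[0,0,0],[0,-1,0],1]
    - [[0,0,0],[0,0,0],1]

```text
time: 19.4
tool_pos: [0.5424, 0.1648, 0.1735]
tool_rot: [-0.541, 0.542, 0.456, -0.454]
contact_force: [-0.9, -0.1, 5.5]
gripper_width: 0.128
```

```bash
python3 avg.py 3
```

```text
19.5 pos [0.5424 0.1648 0.1735] sd [0. 0. 0.] F [-1.0546 -0.099   6.3406] T [-0.0301  0.3113 -0.0061] w 0.128
to neck in tool x,z mm -0.05990180511226857 0.7801952372577489 yaw 80.05 j6 -70.7 down [ 0.0023  0.0005 -1.    ]
```

It rides on at 0.04–0.05 mm/deg. Extrapolated to the drop angle, that gives a drop of about 5.7 mm with the cap square, so all lugs are in. Now clockwise, following the thread down 0.25 mm per 5°.

Request:
drive_tool:
  motion:
    - [[0,-0.02,0],[0,0.5,0],1]
    - [[0,0.01,0],[0,1,0],1]
    - [[0,0.01,0],[0,1,0],1]
    - [[0,0.01,0],[0,1,0],1]
    - [[0,0,0],[0,0,0],1]

```text
time: 20.05
tool_pos: [0.5426, 0.1646, 0.1727]
tool_rot: [-0.604, 0.605, 0.368, -0.366]
contact_force: [0.7, -0.5, 4.6]
gripper_width: 0.124
```

```bash
python3 avg.py 3
```

```text
20.15 pos [0.5426 0.1647 0.1727] sd [0. 0. 0.] F [ 0.7658 -0.386   5.158 ] T [-0.078  -0.1091 -0.0087] w 0.124
to neck in tool x,z mm -0.2395022981360476 1.0037721396084711 yaw 62.64 j6 -53.3 down [ 0.0028  0.0003 -1.    ]
```

Request:
drive_tool:
  motion:
    - [[0,0.01,0],[0,1,0],1]
    - [[0,0.01,0],[0,1,0],1]
    - [[0,0,0],[0,0,0],1]

```text
time: 20.5
tool_pos: [0.5425, 0.1645, 0.1722]
tool_rot: [-0.634, 0.634, 0.314, -0.312]
contact_force: [0.6, -0.0, 5.4]
gripper_width: 0.124
```

```bash
python3 avg.py 3
```

```text
20.6 pos [0.5425 0.1645 0.1722] sd [0. 0. 0.] F [ 0.726  -0.5547  5.3615] T [-0.1535 -0.0464 -0.021 ] w 0.124
to neck in tool x,z mm -0.24292432097374955 0.920780725014871 yaw 52.64 j6 -43.3 down [ 0.0025 -0.     -1.    ]
```

Request:
drive_tool:
  motion:
    - [[0,0.008,0],[0,1,0],1]
    - [[0,0.008,0],[0,1,0],1]
    - [[0,0.01,0],[0,1,0],1]
    - [[0,0.01,0],[0,1,0],1]
    - [[0,0,0],[0,0,0],1]

```text
time: 21.15
tool_pos: [0.5423, 0.1645, 0.1712]
tool_rot: [-0.679, 0.679, 0.199, -0.198]
contact_force: [-0.1, -0.1, 5.4]
gripper_width: 0.124
```

```bash
python3 avg.py 3
```

```text
21.25 pos [0.5423 0.1645 0.1712] sd [0. 0. 0.] F [ 0.3351 -0.8171  5.3912] T [-0.1436  0.0321  0.0196] w 0.125
to neck in tool x,z mm -0.4043288589644744 0.7009847531834655 yaw 32.63 j6 -23.3 down [ 0.0019 -0.     -1.    ]
```

Request:
drive_tool:
  motion:
    - [[0,0.01,0],[0,1,0],1]
    - [[0,0.01,0],[0,1,0],1]
    - [[0,0.01,0],[0,1,0],1]
    - [[0,0,0],[0,0,0],1]

```text
time: 21.7
tool_pos: [0.5423, 0.1646, 0.1705]
tool_rot: [-0.699, 0.699, 0.109, -0.107]
contact_force: [-0.9, -0.5, 5.8]
gripper_width: 0.128
```

```bash
python3 avg.py 3
```

```text
21.8 pos [0.5423 0.1646 0.1705] sd [0. 0. 0.] F [-0.0932 -0.5682  5.6516] T [-0.0743  0.0671 -0.0129] w 0.12
to neck in tool x,z mm -0.5777298962649458 0.45869752410149 yaw 17.63 j6 -8.3 down [ 0.0019  0.0002 -1.    ]
```

Request:
drive_tool:
  motion:
    - [[0,0.008,0],[0,1,0],1]
    - [[0,0.008,0],[0,1,0],1]
    - [[0,0.008,0],[0,1,0],1]
    - [[0,0.008,0],[0,1,0],1]
    - [[0,0,0],[0,0,0],1]

```text
time: 22.35
tool_pos: [0.5422, 0.1647, 0.1695]
tool_rot: [0.707, -0.707, 0.015, -0.016]
contact_force: [0.1, -0.7, 4.7]
gripper_width: 0.126
```

```bash
python3 avg.py 3
```

```text
22.45 pos [0.5422 0.1647 0.1695] sd [0. 0. 0.] F [ 0.4768 -0.4536  5.5592] T [-0.0066  0.0299 -0.013 ] w 0.118
to neck in tool x,z mm -0.5730067772585199 0.1521350427145604 yaw -2.37 j6 11.7 down [ 0.0016  0.0004 -1.    ]
```

Request:
drive_tool:
  motion:
    - [[0,0.006,0],[0,1,0],1]
    - [[0,0,0],[0,0,0],1]

```text
time: 22.7
tool_pos: [0.5421, 0.1647, 0.1693]
tool_rot: [0.706, -0.705, 0.045, -0.046]
contact_force: [0.7, -0.2, 5.5]
gripper_width: 0.124
```

```bash
python3 avg.py 3
```

```text
22.8 pos [0.5421 0.1647 0.1693] sd [0. 0. 0.] F [ 0.2207 -0.4225  5.4334] T [-0.052   0.0788  0.0154] w 0.123
to neck in tool x,z mm -0.5339700457614883 0.1355108636433211 yaw -7.37 j6 16.7 down [ 0.0015  0.0003 -1.    ]
```

Request:
drive_tool:
  motion:
    - [[0,0.004,0],[0,0.8,0],1]
    - [[0,0,0],[0,0,0],1]

```text
time: 23.05
tool_pos: [0.5421, 0.1647, 0.1693]
tool_rot: [0.704, -0.703, 0.07, -0.071]
contact_force: [0.2, -0.4, 5.2]
gripper_width: 0.126
```

```bash
python3 avg.py 4
```

```text
23.2 pos [0.5421 0.1647 0.1693] sd [0. 0. 0.] F [ 0.2888 -0.2542  5.2665] T [-0.0575  0.1086 -0.0447] w 0.127
to neck in tool x,z mm -0.5755020971989605 0.12110745780742133 yaw -11.37 j6 20.7 down [ 0.0015  0.0003 -1.    ]
```

Request:
drive_tool:
  motion:
    - [[0,0.003,0],[0,0.6,0],1]
    - [[0,0,0],[0,0,0],1]

```text
time: 23.45
tool_pos: [0.5421, 0.1646, 0.1693]
tool_rot: [0.702, -0.701, 0.088, -0.089]
contact_force: [-0.2, -0.4, 5.9]
gripper_width: 0.123
```

```bash
python3 avg.py 4
```

```text
23.6 pos [0.5421 0.1646 0.1693] sd [0. 0. 0.] F [-0.1267 -0.5944  5.9677] T [-0.096   0.1875  0.0001] w 0.123
to neck in tool x,z mm -0.583242577470206 0.139358791274817 yaw -14.37 j6 23.7 down [ 0.0015  0.0002 -1.    ]
```

The flange has seated on the rim: z is steady at 0.1693. What remains is taking up the thread clearance, then tightening. I use small turns and watch Tz.

Request:
drive_tool:
  motion:
    - [[0,0,0],[0,0.6,0],1]
    - [[0,0,0],[0,0,0],1]

```text
time: 23.85
tool_pos: [0.5421, 0.1646, 0.1693]
tool_rot: [0.699, -0.699, 0.107, -0.108]
contact_force: [-0.2, -0.5, 5.6]
gripper_width: 0.128
```

```bash
python3 avg.py 5
```

```text
24.05 pos [0.5421 0.1646 0.1693] sd [0. 0. 0.] F [-0.2773 -0.1843  5.6779] T [-0.0945  0.1531  0.004 ] w 0.129
to neck in tool x,z mm -0.5922980280643574 0.10384788047949012 yaw -17.37 j6 26.7 down [ 0.0015  0.0002 -1.    ]
```

Request:
drive_tool:
  motion:
    - [[0,0,0],[0,0.6,0],1]
    - [[0,0,0],[0,0,0],1]

```text
time: 24.3
tool_pos: [0.5422, 0.1647, 0.1693]
tool_rot: [0.696, -0.696, 0.125, -0.126]
contact_force: [0.2, -0.6, 4.3]
gripper_width: 0.123
```

```bash
python3 avg.py 5
```

```text
24.5 pos [0.5422 0.1647 0.1693] sd [0. 0. 0.] F [ 0.2684 -0.6491  5.2884] T [-0.0534  0.1178 -0.0086] w 0.125
to neck in tool x,z mm -0.6240622899456774 -0.004584348991813897 yaw -20.37 j6 29.7 down [ 0.0016  0.0003 -1.    ]
```

Request:
drive_tool:
  motion:
    - [[0,0,0],[0,0.6,0],1]
    - [[0,0,0],[0,0,0],1]

```text
time: 24.75
tool_pos: [0.5422, 0.1647, 0.1693]
tool_rot: [0.693, -0.692, 0.143, -0.144]
contact_force: [0.1, -0.1, 5.6]
gripper_width: 0.122
```

```bash
python3 avg.py 5
```

```text
24.95 pos [0.5422 0.1647 0.1693] sd [0. 0. 0.] F [ 0.183  -0.3534  5.4245] T [-0.0396  0.1268 -0.0471] w 0.128
to neck in tool x,z mm -0.5992901774428562 -0.061356450015626895 yaw -23.37 j6 32.7 down [ 0.0016  0.0004 -1.    ]
```

Request:
drive_tool:
  motion:
    - [[0,0,0],[0,0.5,0],1]
    - [[0,0,0],[0,0,0],1]

```text
time: 25.2
tool_pos: [0.5422, 0.1648, 0.1693]
tool_rot: [0.689, -0.689, 0.158, -0.159]
contact_force: [0.2, 0.2, 6.5]
gripper_width: 0.124
```

```bash
python3 avg.py 5
```

```text
25.4 pos [0.5422 0.1648 0.1693] sd [0. 0. 0.] F [ 0.5176 -0.0317  5.4341] T [ 0.0253  0.1225 -0.0378] w 0.125
to neck in tool x,z mm -0.5528023124863305 -0.1953366724634652 yaw -25.87 j6 35.2 down [ 0.0016  0.0007 -1.    ]
```

Request:
drive_tool:
  motion:
    - [[0,0,0],[0,0.5,0],1]
    - [[0,0,0],[0,0,0],1]

```text
time: 25.65
tool_pos: [0.5423, 0.1649, 0.1693]
tool_rot: [0.686, -0.685, 0.173, -0.174]
contact_force: [0.9, 0.7, 5.4]
gripper_width: 0.128
```

```bash
python3 avg.py 5
```

```text
25.85 pos [0.5423 0.1649 0.1693] sd [0. 0. 0.] F [0.9579 0.4476 5.5608] T [0.0783 0.0749 0.1092] w 0.121
to neck in tool x,z mm -0.5780516073442853 -0.3477675091435078 yaw -28.34 j6 37.7 down [ 0.0019  0.0008 -1.    ]
```

Request:
drive_tool:
  motion:
    - [[0,0,0],[0,0.4,0],1]
    - [[0,0,0],[0,0,0],1]

```text
time: 26.1
tool_pos: [0.5423, 0.165, 0.1693]
tool_rot: [0.683, -0.682, 0.184, -0.186]
contact_force: [0.7, 0.8, 4.8]
gripper_width: 0.127
```

```bash
python3 avg.py 5
```

```text
26.3 pos [0.5423 0.165  0.1693] sd [0. 0. 0.] F [0.8573 0.9057 5.533 ] T [0.1185 0.0357 0.3   ] w 0.125
to neck in tool x,z mm -0.60222251648654 -0.42109934151860307 yaw -30.31 j6 39.7 down [ 0.0021  0.0007 -1.    ]
```

I ran two steps in one batch, and the second took Tz from 0.11 to about 0.30 N m, over the 0.25 limit. I back off until it is loose, then retighten in small single steps, reading each one.

Request:
drive_tool:
  motion:
    - [[0,0,0],[0,-0.4,0],1]
    - [[0,0,0],[0,0,0],1]

```text
time: 26.55
tool_pos: [0.5423, 0.165, 0.1693]
tool_rot: [0.686, -0.685, 0.173, -0.174]
contact_force: [1.0, -0.1, 4.9]
gripper_width: 0.128
```

```bash
python3 avg.py 6
```

```text
26.8 pos [0.5423 0.165  0.1693] sd [0. 0. 0.] F [0.8745 0.0168 5.371 ] T [ 0.0857  0.1006 -0.0689] w 0.121
to neck in tool x,z mm -0.5602990739112672 -0.3627319576348038 yaw -28.37 j6 37.7 down [ 0.0019  0.001  -1.    ]
```

Request:
drive_tool:
  motion:
    - [[0,0,0],[0,-0.4,0],1]
    - [[0,0,0],[0,-0.4,0],1]
    - [[0,0,0],[0,0,0],1]

```text
time: 27.15
tool_pos: [0.5421, 0.1649, 0.1693]
tool_rot: [0.692, -0.691, 0.149, -0.149]
contact_force: [0.5, -0.1, 4.9]
gripper_width: 0.126
```

```bash
python3 avg.py 6
```

```text
27.4 pos [0.5421 0.1649 0.1693] sd [0. 0. 0.] F [0.0327 0.0805 5.7363] T [0.0719 0.1697 0.0837] w 0.125
to neck in tool x,z mm -0.47109273671060153 -0.1968161658940721 yaw -24.35 j6 33.7 down [ 0.0015  0.0007 -1.    ]
```

Request:
drive_tool:
  motion:
    - [[0,0,0],[0,0.5,0],1]
    - [[0,0,0],[0,0,0],1]

```text
time: 27.65
tool_pos: [0.5422, 0.1649, 0.1693]
tool_rot: [0.688, -0.687, 0.164, -0.165]
contact_force: [0.1, -0.7, 4.6]
gripper_width: 0.128
```

```bash
python3 avg.py 6
```

```text
27.9 pos [0.5422 0.1649 0.1693] sd [0. 0. 0.] F [0.5573 0.3302 5.2183] T [ 0.111   0.1163 -0.0042] w 0.124
to neck in tool x,z mm -0.5205252238821554 -0.3011049183428537 yaw -26.86 j6 36.2 down [ 0.0017  0.0008 -1.    ]
```

Torque readings carry slow noise of a few hundredths. I use the joint 6 effort as a second, quieter signal.

```bash
cat > tq.py <<'E'
from h import *
L=[]
for k in range(4):
    s=manip.state(); L.append(np.r_[s['ft_torque'][2],s['joint_efforts'][5],s['contact_force'][2]]); manip.grab_frame('top')
L=np.array(L); print(round(s['time'],2),'Tz',L[:,0].round(3),'eff6',L[:,1].round(4),'Fz',L[:,2].mean().round(2),'yaw',yaw()[0].round(3),'j6',np.degrees(s['joint_pos'][5]).round(3))
E
python3 tq.py
```

```text
28.1 Tz [-0.006  0.052 -0.001  0.013] eff6 [0.0041 0.0041 0.0041 0.0042] Fz 5.05 yaw -26.86 j6 36.234
```

Request:
drive_tool:
  motion:
    - [[0,0,0],[0,0.2,0],1]
    - [[0,0,0],[0,0,0],1]
    - [[0,0,0],[0,0,0],1]

```text
time: 28.45
tool_pos: [0.5422, 0.1649, 0.1693]
tool_rot: [0.687, -0.686, 0.169, -0.171]
contact_force: [0.3, 0.1, 5.5]
gripper_width: 0.126
```

```bash
python3 tq.py
```

```text
28.6 Tz [0.238 0.173 0.18  0.185] eff6 [0.1766 0.1757 0.1758 0.1758] Fz 5.3 yaw -27.828 j6 37.208
```

Joint 6 effort is clean: 0.004 free, now 0.176, slightly above the snug range. I loosen it 4° and come back in fine steps to about 0.12–0.13.

Request:
drive_tool:
  motion:
    - [[0,0,0],[0,-0.4,0],1]
    - [[0,0,0],[0,-0.4,0],1]
    - [[0,0,0],[0,0,0],1]
    - [[0,0,0],[0,0.3,0],1]
    - [[0,0,0],[0,0.3,0],1]
    - [[0,0,0],[0,0.1,0],1]
    - [[0,0,0],[0,0,0],1]
    - [[0,0,0],[0,0,0],1]

```text
time: 29.45
tool_pos: [0.5422, 0.165, 0.1693]
tool_rot: [0.688, -0.687, 0.167, -0.168]
contact_force: [0.8, 0.3, 6.4]
gripper_width: 0.124
```

```bash
cat > e6.py <<'E'
from h import *
s=manip.state(); print(round(s['time'],2),'Tz',s['ft_torque'][2].round(3),'eff6',s['joint_efforts'][5].round(4),'Fz',s['contact_force'][2].round(2),'yaw',yaw()[0].round(3))
E
python3 e6.py
```

```text
29.45 Tz 0.184 eff6 0.1727 Fz 6.38 yaw -27.331
```

Request:
drive_tool:
  motion:
    - [[0,0,0],[0,-0.4,0],1]
    - [[0,0,0],[0,-0.4,0],1]
    - [[0,0,0],[0,0,0],1]
    - [[0,0,0],[0,0,0],1]

```text
time: 29.85
tool_pos: [0.5421, 0.1649, 0.1693]
tool_rot: [0.693, -0.692, 0.143, -0.144]
contact_force: [1.0, -0.4, 5.3]
gripper_width: 0.129
```

```bash
python3 e6.py
```

```text
29.85 Tz 0.023 eff6 0.0425 Fz 5.35 yaw -23.348
```

Request:
drive_tool:
  motion:
    - [[0,0,0],[0,0.3,0],1]
    - [[0,0,0],[0,0.2,0],1]
    - [[0,0,0],[0,0,0],1]
    - [[0,0,0],[0,0,0],1]

```text
time: 30.25
tool_pos: [0.5422, 0.1649, 0.1693]
tool_rot: [0.69, -0.689, 0.158, -0.159]
contact_force: [0.6, -0.3, 5.7]
gripper_width: 0.123
```

```bash
python3 e6.py
```

```text
30.25 Tz 0.039 eff6 0.0572 Fz 5.74 yaw -25.849
```

Request:
drive_tool:
  motion:
    - [[0,0,0],[0,0.1,0],1]
    - [[0,0,0],[0,0,0],1]
    - [[0,0,0],[0,0,0],1]

```text
time: 30.55
tool_pos: [0.5422, 0.1649, 0.1692]
tool_rot: [0.689, -0.688, 0.161, -0.162]
contact_force: [0.7, 0.7, 5.1]
gripper_width: 0.125
```

```bash
python3 tq.py
```

```text
30.7 Tz [0.097 0.123 0.165 0.097] eff6 [0.1223 0.1221 0.1222 0.1222] Fz 5.41 yaw -26.339 j6 35.717
```

Tz averages 0.12 and joint effort is 0.122. About 0.03 of that may come from my 5 N press, so I nudge it slightly, relieve the press, and read.

Request:
drive_tool:
  motion:
    - [[0,0,0],[0,0.03,0],1]
    - [[0,0,0],[0,0,0],1]
    - [[0,0,0],[0,0,0],1]

```text
time: 31.05
tool_pos: [0.5422, 0.1649, 0.1693]
tool_rot: [0.689, -0.688, 0.161, -0.162]
contact_force: [-0.2, 0.2, 5.5]
gripper_width: 0.122
```

```bash
python3 e6.py
```

```text
31.05 Tz 0.143 eff6 0.1621 Fz 5.54 yaw -26.482
```

Request:
drive_tool:
  motion:
    - [[0,-0.025,0],[0,0,0],1]
    - [[0,-0.025,0],[0,0,0],1]
    - [[0,0,0],[0,0,0],1]
    - [[0,0,0],[0,0,0],1]

```text
time: 31.45
tool_pos: [0.5421, 0.1649, 0.1693]
tool_rot: [0.689, -0.688, 0.162, -0.163]
contact_force: [5.3, 1.7, 0.6]
gripper_width: 0.126
```

```bash
python3 tq.py
```

```text
31.6 Tz [0.137 0.167 0.217 0.205] eff6 [0.1633 0.1706 0.1719 0.1719] Fz 0.05 yaw -26.584 j6 35.954
```

Request:
drive_tool:
  motion:
    - [[0.02,0,0.02],[0,-0.4,0],1]
    - [[0,0,0],[0,-0.4,0],1]
    - [[0,0,0],[0,0,0],1]
    - [[0,0,0],[0,0.3,0],1]
    - [[0,0,0],[0,0.2,0],1]
    - [[0,0,0],[0,0,0],1]
    - [[0,0,0],[0,0,0],1]

```text
time: 32.35
tool_pos: [0.5419, 0.1648, 0.1693]
tool_rot: [-0.69, 0.69, -0.154, 0.154]
contact_force: [0.4, 0.3, 3.0]
gripper_width: 0.126
```

```bash
python3 tq.py
```

```text
32.5 Tz [-0.051 -0.006 -0.02  -0.032] eff6 [-0.0105 -0.0152 -0.0161 -0.0172] Fz 2.46 yaw -25.116 j6 34.502
```

Free again, with about 2.5 N of press and little side load. I come in by small single steps.

Request:
drive_tool:
  motion:
    - [[0,0,0],[0,0.15,0],1]
    - [[0,0,0],[0,0,0],1]
    - [[0,0,0],[0,0,0],1]

```text
time: 32.85
tool_pos: [0.542, 0.1648, 0.1693]
tool_rot: [-0.689, 0.689, -0.158, 0.158]
contact_force: [-1.6, -0.2, 1.9]
gripper_width: 0.121
```

```bash
python3 e6.py
```

```text
32.85 Tz 0.026 eff6 0.0527 Fz 1.95 yaw -25.86
```

Request:
drive_tool:
  motion:
    - [[0,0,0],[0,0.08,0],1]
    - [[0,0,0],[0,0,0],1]
    - [[0,0,0],[0,0,0],1]

```text
time: 33.15
tool_pos: [0.5421, 0.1648, 0.1693]
tool_rot: [-0.689, 0.689, -0.161, 0.16]
contact_force: [-0.8, 0.5, 1.6]
gripper_width: 0.125
```

```bash
python3 tq.py
```

```text
33.3 Tz [0.109 0.045 0.067 0.083] eff6 [0.0995 0.0985 0.0983 0.0982] Fz 1.34 yaw -26.259 j6 35.643
```

Request:
drive_tool:
  motion:
    - [[0,0,0],[0,0.05,0],1]
    - [[0,0,0],[0,0,0],1]
    - [[0,0,0],[0,0,0],1]

```text
time: 33.65
tool_pos: [0.5421, 0.1648, 0.1693]
tool_rot: [-0.688, 0.688, -0.162, 0.162]
contact_force: [-1.3, 0.4, 0.4]
gripper_width: 0.125
```

```bash
python3 tq.py
```

```text
33.8 Tz [0.112 0.077 0.123 0.152] eff6 [0.1164 0.1158 0.1155 0.1153] Fz 0.1 yaw -26.513 j6 35.895
```

Snug is confirmed at about 0.116 with no press. I add a last hair, then release and lift away.

Request:
drive_tool:
  motion:
    - [[0,0,0],[0,0.03,0],1]
    - [[0,0,0],[0,0,0],1]
    - [[0,0,0],[0,0,0],1]

```text
time: 34.15
tool_pos: [0.5421, 0.1648, 0.1693]
tool_rot: [-0.688, 0.688, -0.163, 0.163]
contact_force: [-1.8, 1.0, 0.1]
gripper_width: 0.122
```

```bash
python3 tq.py
```

```text
34.3 Tz [0.119 0.157 0.143 0.169] eff6 [0.1308 0.1305 0.1304 0.1302] Fz -0.35 yaw -26.658 j6 36.044
```

Request:
drive_tool:
  motion:
    - [[0,0,0],[0,0,0],0]
    - [[0,0,0],[0,0,0],0]
    - [[0,0,0],[0,0,0],0]
    - [[0,0,0],[0,0,0],0]
    - [[0,0,0],[0,0,0],0]
    - [[0,-0.3,0],[0,0,0],0]
    - [[0,-0.6,0],[0,0,0],0]
    - [[0,-0.9,0],[0,0,0],0]
    - [[0,-0.9,0],[0,0,0],0]
    - [[0,-0.9,0],[0,0,0],0]
    - [[0,-0.4,0],[0,0,0],0]
    - [[0,0,0],[0,0,0],0]

```text
time: 35.55
tool_pos: [0.5435, 0.165, 0.2726]
tool_rot: [0.689, -0.687, 0.161, -0.165]
contact_force: [-0.2, -0.4, -0.4]
gripper_width: 0.497
```

```bash
python3 st.py; python3 - <<'E'
from h import *
np.set_printoptions(precision=4,suppress=True)
f=grab('wrist','w9.png'); P=cloud(f); d=np.hypot(P[...,0]-.5416,P[...,1]-.165)
fl=P[(d<.034)&(P[...,2]>.18)&(P[...,2]<.2)]; wg=P[(d<.03)&(P[...,2]>.208)&(P[...,2]<.225)]
print('flange z',np.median(fl[:,2]),'tilt',np.linalg.lstsq(np.c_[fl[:,:2],np.ones(len(fl))],fl[:,2],rcond=None)[0][:2],'wing z',np.median(wg[:,2]),wg.mean(0))
h=cv2.convexHull((fl[:,:2]*1000).astype(np.float32)); print(cv2.minEnclosingCircle(h))
i=grab('scene')['img']; cv2.imwrite('pics/c9.png',np.hstack([cv2.resize(f['img'],(400,300)),cv2.resize(i,(400,300))]))
E
```

```text
35.55 [0.5435 0.165  0.2726] j6 36.0 yaw -26.66 tilt [0.005  0.0008] F [-0.2072 -0.3714 -0.3745] T [ 0.0097 -0.0192  0.0298] 0.49676258957423713
to neck in tool x,z mm -1.5947804059849229 -0.9469595215681789
flange z 0.18901685217210829 tilt [-0.003  -0.0047] wing z 0.21477184109852054 [0.5423 0.1658 0.2146]
((541.2066040039062, 164.33108520507812), 30.968475341796875)
```

View pics/c9.png

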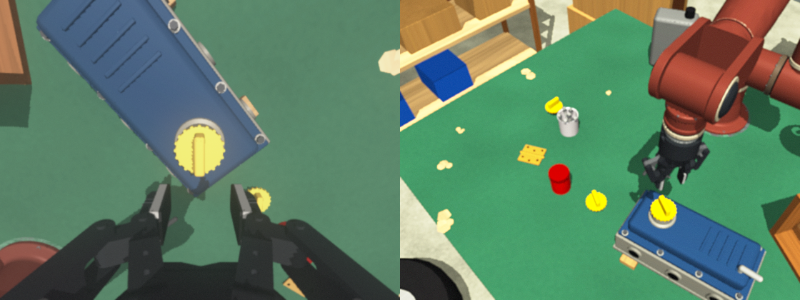

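The cap sits at (200,148) in the wrist view, square on the neck. The flange top is at 0.1890 and the wing top at 0.2148, which match a home cap (0.189 and 0.215). I hand in.

```bash
python3 -c "
from plant import manip
print(manip.job_done())"
```

```text
the job is handed in; nothing more can be done
None
```

The cap is screwed home and snug, and the job is handed in at about 36 s. However, I overshot the tightening torque once on the way and had to undo it.

**What I did:** I took the cap nearest the base, stood it squarely in the neck and turned it back about 35° under roughly 5–6 N. The first touch briefly read 8.7 N. It rode up and dropped about 5.7 mm (extrapolated; about 5.1 mm as measured directly). I went another 10° back and it kept rising evenly, so I took all lugs as in. I then turned it clockwise onto the rim, tightened it, let go and lifted clear.

**Last checks:**
- **Tightness:** The final reading before release was 0.13 N m from joint 6 and about 0.15 from the noisier wrist sensor, with no downward push.
- **Seating:** The flange top is at 189.0 mm and the wing top at 214.8 mm, against 189 and 215 expected for a home cap. The flange tilt is under 0.5%.
- **Other things:** I never went near the jar, cup, hinge or chuck key. In the last picture the jar, cup and hinge look in place; the chuck key is not visible there.

**What went wrong:**
- **Grip:** The first grip closed above the wing, because the fingertips sat about 25 mm behind the stated tool point. I gripped again lower.
- **Overtightening:** I ran two tightening steps without reading between them, and the torque reached about 0.30 N m, over the 0.25 limit. I loosened the cap and retightened it in small steps. Two of those tries read 0.16–0.18 N m, so I loosened and repeated them too.

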